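# Put the microscope objectives away in their caddy

### The job

Put the three loose microscope objectives away in the blue caddy: stand each one upright, nose up, on the floor of the well of its own size (the slimmest in the narrowest well, the medium one in the middle-sized well, the widest in the widest well), setting it down gently, not dropping it. The two eyepieces with the wide rubber cups do not belong in the caddy: leave them and the culture flask standing where they are.

Things in the scene. Friction and masses are not known exactly. Their poses are not given: they have to be found in the camera images.
- objective_slim: Microscope objective, the slimmest and shortest of the three (70 to 115 g), of bare metal with two thin black bands and a knurled ring, standing nose up on the bench: a straight round barrel 24 mm in diameter from its foot to 34 mm up, then a small step and a cone to a short narrow nose with a small lens, 46 mm tall in all. Origin: centre of its underside; z up.
- objective_medium: Microscope objective, the middle one of the three in width and height (125 to 200 g), of bare metal with two thin black bands and a knurled ring, standing nose up on the bench: a straight round barrel 36 mm in diameter from its foot to 42 mm up, then a small step and a cone to a short narrow nose with a small lens, 58 mm tall in all. Origin: centre of its underside; z up.
- objective_wide: Microscope objective, the widest and tallest of the three (220 to 350 g), of bare metal with two thin black bands and a knurled ring, standing nose up on the bench: a straight round barrel 48 mm in diameter from its foot to 50 mm up, then a small step and a cone to a short narrow nose with a small lens, 70 mm tall in all. Origin: centre of its underside; z up.
- well_narrow: The narrowest of the three round wells in the caddy: an upright white plastic ring, inner diameter 42 mm, outer 48 mm, rim 10 mm high above the caddy's floor. Fixed on the caddy. Origin: centre of the well, on the caddy's floor on which an objective stands; z up.
- well_middle: The middle-sized of the three round wells in the caddy: an upright white plastic ring, inner diameter 54 mm, outer 60 mm, rim 10 mm high above the caddy's floor. Fixed on the caddy. Origin: centre of the well, on the caddy's floor on which an objective stands; z up.
- well_wide: The widest of the three round wells in the caddy: an upright white plastic ring, inner diameter 66 mm, outer 72 mm, rim 10 mm high above the caddy's floor. Fixed on the caddy. Origin: centre of the well, on the caddy's floor on which an objective stands; z up.
- caddy: Blue plastic tray, 270 x 96 mm, fixed to the bench: floor 8 mm above the bench, lip 14 mm above it, a low steel loop (14 mm high) at each end, reaching 152 mm from the centre. The three wells stand in a row along its length, 82 mm apart, one at its centre; which well is where changes. Origin: centre of its underside, on the bench; x along its length, z up.
- eyepiece_small: Eyepiece, the smaller one, a look-alike that does not belong in the caddy: a bare metal tube 28 mm in diameter below, a wider black rubber eyecup 36 mm in diameter with a big lens on top, 48 mm tall. Loose, standing on the bench cup up. Origin: centre of its underside; z up.
- eyepiece_large: Eyepiece, the larger one, a look-alike that does not belong in the caddy: a bare metal tube 32 mm in diameter below, a wider black rubber eyecup 44 mm in diameter with a big lens on top, 60 mm tall. Loose, standing on the bench cup up. Origin: centre of its underside; z up.
- flask: Empty clear plastic culture flask lying on the bench, a bystander: flat body 66 x 46 x 24 mm with a round neck and white cap, 23 mm in diameter, reaching 56 mm from the centre along +x. Origin: centre of the underside of its flat body; x towards the cap, z up.
There are look-alikes about, which are no part of the job. What is shaped like the objective_wide but yellow is not meant.

How it is judged:
By the outcome, as a careful person would: the job done as asked, in the order asked, and still so for the second after the job is handed in, with the robot touching nothing.
It also fails if it takes over 88 s, if anything falls off the work surface, if the arm or the gripper's body presses on something with over 40 N, if the wrist force passes 120 N, or if a joint passes its speed limit or range.

### The arm

A 6-joint arm with a two-finger parallel gripper is mounted at the origin on the work surface. World frame = base frame: x ahead of the robot, y to its left, z up, the work surface at z = 0. Lengths are in mm, angles in rad, forces in N, time in s.
With the tool pointing down it reaches from about 350 to 725 mm from the base axis. Payload 6 kg.
Tool frame: the origin (TCP) lies midway between the tips of the shut fingers; the grasp point (between the pads) lies grasp_offset behind it (grasp_offset is the distance from the TCP to the grasp point, in mm); x points along the fingers, y is the direction in which the jaws open and shut, and the axes are right-handed (so a half turn about x gives the same grasp; the last joint's range is limited). The gripper opens to 85 mm and grips with 20 to 120 N. Pads are 22 mm wide; open, the fingers measure 114 mm over their backs; the gripper's body (76 mm by 85 mm) begins 54 mm behind the grasp point. The pads swing forward as they close: fully open they stand 13 mm farther back than shut.
Start: joints at [-0.943, 0.04, 0.085, 0, -1.615, -0.334], TCP at [173.764, -574.264, 231.261] pointing down, gripper open.
Joint ranges: [-2.56, 2.56], [-1.29, 2.01], [-1.08, 1.49], [-3.29, 1.98], [-2.81, -0.18], [-2.99, 2.99]. Speed limits (rad/s): [2.57, 2.57, 3.01, 3.14, 3.14, 3.14].

### API

Orientations are given as a rotation vector (axis times angle).
In Python, from rig import read_state, snapshot, calibration, job_done, find_in, tip_of, grasp_offset gives the robot as it stands. The module is installed in compiled form; this text tells all that it offers.
- The arm moves only by the shell command python3 -m handwheel 'ROWS' [FORCE]. ROWS is JSON, a list of rows, each an object with "fingers": the opening in per cent of the stroke, from 0 (shut) to 100 (fully open); "dp": the shift along the tool's x, y, z in mm, a list of three; "rotation": the turn, a rotation vector about the tool's x, y, z in rad, a list of three. A call has 1 to 10 rows; each row is the pose to reach, as a shift and turn from the pose commanded when the call began, along the tool's axes at that moment; what a row does not reach only later rows make up. A row lasts 1/8 s, in which the tool goes at most 62.5 mm and 10.7 degrees, less where a joint would pass 70% of its speed; a pose out of reach is approached as far as the arm can. A call with a gripper value outside its range is refused whole. The fingers move at their own pace and stop on an object; FORCE is the grip in N (left out, the last holds). Time passes only in rows, so rows that repeat a pose let the fingers close. It gives the time, the measured TCP pose, the force and the opening at its end, in the units of the state.
- read_state(): the state, without advancing time (a new reading comes with each control period).
- snapshot(name): name is "scene" or "top"; returns the picture (420x560x3 uint8, red, green, blue); there is no depth.
- calibration(name): a dict with "vfov" (degrees; the focal length in pixels is half the picture's height over the tangent of half this angle, whatever the lens; pixels are square), "cx", "cy" (the principal point, pixels), "k1" (the pictures are not rectified: a ray, as slopes to the right and down, at radius r is drawn at 1 + k1 r^2 times it, then the intrinsics apply), "R" (3x3) and "t" (3): a world point X has camera coordinates R X + t. Camera axes: x right, y down, z forward; pixel columns grow to the right and rows downward; lengths in mm; the calibration is good to about 2 mm. A picture is of the moment at which its call begins. calibration takes no time and is no camera call.
- job_done(): hands the job in, once; it reports no verdict.
Trained networks look in the newest picture that a camera, given by its name, has taken for a name from the list of things; names that differ only in an ending like _2 or _b are one class to them, and where a whole thing is asked for, a point or a joint stands for the part that bears it (a point fixed in the world has none). Each returns a list of dicts, best first, with "confidence" (0 to 1); they miss things now and then, are a little off and sometimes report something else, mostly with a low value. They report only what shows in the picture. A call takes as long as a camera call. They do not tell look-alikes from the thing itself.
- find_in(camera, thing): "xyz" ([x, y, z] in mm, in world coordinates, good to about 4 mm: the middle of the surface that is visible of it).
- tip_of(camera, thing): "xyz" ([x, y, z] in mm, in world coordinates, good to about 4 mm: a listed point, or the origin of a listed thing).
The state is a dict: "time_s": time; "joint_pos": joint angles; "qd": joint speeds; "tau": joint torques, N m; "position": TCP position; "ee_rot": TCP orientation; "force": force on the tool from outside, world axes, zero at the start; "wrist_torque": the same for the moment, N m; "finger_gap": finger opening in mm.
Only numpy, scipy, OpenCV 4.12 (cv2) and the standard library are available. Lean on these libraries where they do the work, as an engineer would, in place of code of your own. Each camera call takes 0.05 s, during which the arm holds its last target.

## Working session

There is one attempt and no reset: what is moved stays moved. The work goes in short steps, Python scripts to look and compute and a shell command to move; the robot and the scene stay as the last step left them, time stands still between calls to the robot, and variables do not carry over. Pictures are saved under pics/ and viewed, and the job is handed in when it is done.

```bash
mkdir -p pics
python3 - <<'E'
from rig import *
import cv2
s=read_state();print({k:(v if not hasattr(v,'tolist') else v.tolist()) for k,v in s.items()});print(grasp_offset)
for n in("scene","top"):
    im=snapshot(n);cv2.imwrite(f"pics/{n}0.png",im[:,:,::-1]);print(calibration(n))
for t in["objective_slim","objective_medium","objective_wide","well_narrow","well_middle","well_wide","caddy","eyepiece_small","eyepiece_large","flask"]:
    for c in("top",):
        print(t,c,[( [round(float(v)) for v in d["xyz"]],round(float(d["confidence"]),2)) for d in tip_of(c,t)])
E
```

```text
{'time_s': 0.0, 'joint_pos': [-0.9432882518723567, 0.04080877324174245, 0.0838220110949928, -0.00046752713043287205, -1.6154490346777717, -0.33370775076687004], 'qd': [-0.0005331685719332285, 0.000492865135500077, -0.002866394658061057, 0.00019269083763167176, 0.00045293791503170583, 0.0002704566476923555], 'tau': [-0.00016949328255577711, -36.820539236068726, 34.741305112838745, 6.932495981454849, -0.005419762164819986, -2.6272043101016607e-05], 'position': [173.75689925393266, -573.9672051480292, 230.28596466644765], 'ee_rot': [-0.22931183862511026, 1.5588095943633147, 0.2319424366398172], 'force': [-0.006510267426980113, 0.38026462022649626, 0.6884140724720159], 'wrist_torque': [-0.0005272744779085326, -0.0005451609559492762, -0.03934390325524529], 'finger_gap': 85.6340467798285}
18.700000000000003
{'vfov': 42.70542473519037, 'cx': 284.08025546975415, 'cy': 215.19075347312543, 'k1': -0.04865081780848785, 'R': array([[ 0.637028  ,  0.77058404,  0.01988872],
       [ 0.55676284, -0.44211522, -0.70324197],
       [-0.53311394,  0.45905813, -0.71067233]]), 't': array([-368.41769967, -265.74561426, 1506.71481735])}
{'vfov': 48.78121020706447, 'cx': 277.87845103365083, 'cy': 207.8403051977835, 'k1': 0.051212578984427486, 'R': array([[-0.01932227, -0.99978141,  0.0079867 ],
       [-0.982239  ,  0.01749086, -0.18681705],
       [ 0.18663652, -0.01145457, -0.98236226]]), 't': array([ 28.37864704, 541.17867371, 922.79273744])}
objective_slim top [([505, 210, -1], 0.48)]
objective_medium top [([634, 161, 1], 0.67)]
objective_wide top [([549, 78, -1], 0.94), ([506, -29, 1], 0.67), ([647, 28, -1], 0.58), ([420, -184, 7], 0.4)]
well_narrow top [([424, -182, 6], 0.71)]
well_middle top [([586, -184, 5], 0.45)]
well_wide top [([505, -181, 8], 0.68)]
caddy top [([501, -180, 0], 0.66)]
eyepiece_small top [([445, 87, 2], 0.54)]
eyepiece_large top [([438, 307, 2], 0.94), ([443, 89, 2], 0.6)]
flask top [([669, 377, -2], 0.77)]
```

View pics/top0.png

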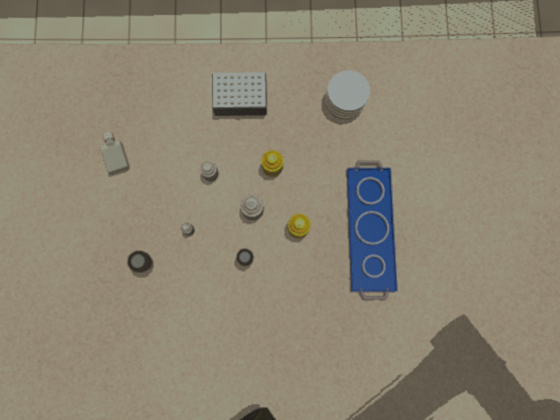

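View pics/scene0.png

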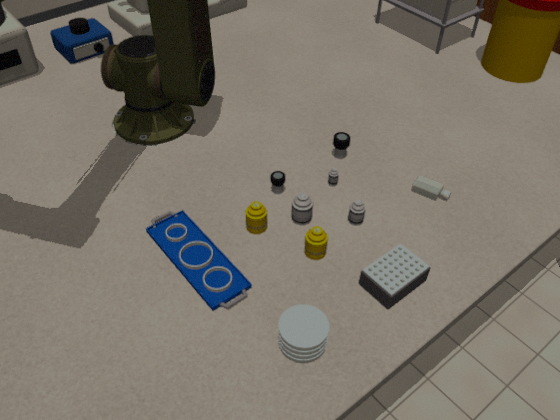

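```bash
cat > h.py <<'E'
import numpy as np,cv2
from rig import *
def proj(n,X):
    c=calibration(n);X=np.atleast_2d(X);p=X@np.array(c["R"]).T+np.array(c["t"])
    f=210/np.tan(np.radians(c["vfov"]/2));s=p[:,:2]/p[:,2:];r2=(s**2).sum(1,keepdims=True)
    return s*(1+c["k1"]*r2)*f+[c["cx"],c["cy"]]
def ring(x,y,z,d,m=48):
    a=np.linspace(0,2*np.pi,m);return np.c_[x+d/2*np.cos(a),y+d/2*np.sin(a),0*a+z]
def overlay(n,im,items,x0,x1,y0,y1,k,out):
    b=cv2.resize(im[y0:y1,x0:x1,::-1],None,fx=k,fy=k,interpolation=cv2.INTER_CUBIC)
    a=b.copy()
    for it in items:
        p=((proj(n,ring(*it))-[x0,y0]+.5)*k).astype(np.int32);cv2.polylines(a,[p],False,(0,0,255),1)
    cv2.imwrite(out,a)
E
cat > it.py <<'E'
O={"slim":(505,210),"med":(634,161),"wide":(549,78)}
W={"n":(424,-182),"m":(586,-184),"w":(505,-181)}
def items():
    L=[]
    for k,d,h,H in(("slim",24,34,46),("med",36,42,58),("wide",48,50,70)):
        x,y=O[k];L+=[(x,y,0,d),(x,y,h,d),(x,y,H,4)]
    return L
def wells():
    return [(*W[k],18,d) for k,d in(("n",42),("m",54),("w",66))]+[(*W[k],18,d+6) for k,d in(("n",42),("m",54),("w",66))]
E
python3 - <<'E'
from h import *;from it import *
t=cv2.imread("pics/top0.png")[:,:,::-1];s=cv2.imread("pics/scene0.png")[:,:,::-1]
overlay("top",t,items(),170,290,145,245,6,"pics/a1.png")
overlay("top",t,wells(),330,420,150,310,3.7,"pics/a2.png")
overlay("scene",s,items(),280,380,160,240,7,"pics/a3.png")
overlay("scene",s,wells(),140,260,205,310,5,"pics/a4.png")
E
```

```text
(no output)
```

View pics/a1.png

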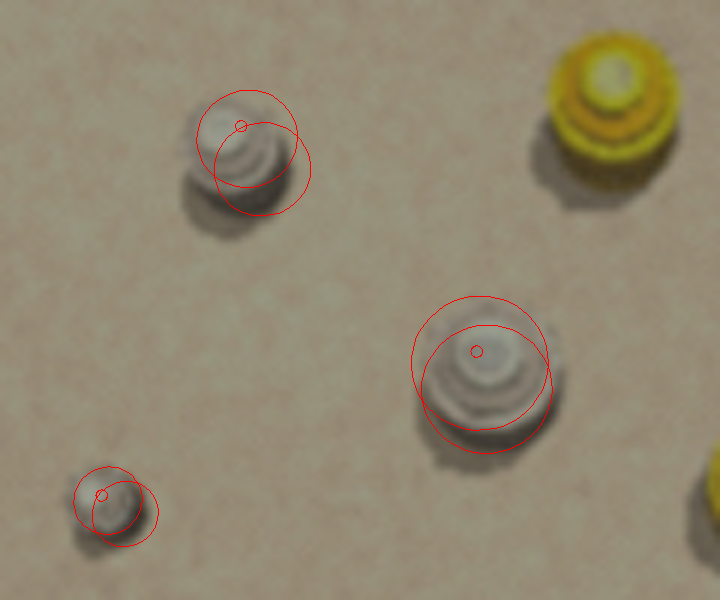

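View pics/a2.png

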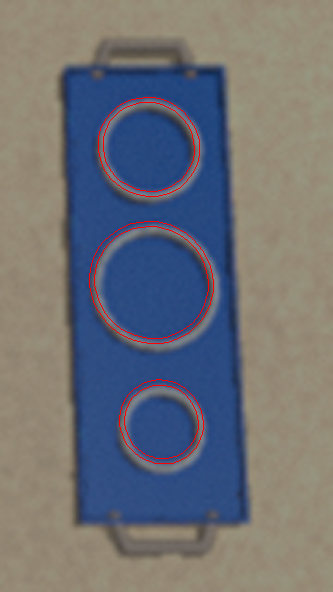

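View pics/a3.png

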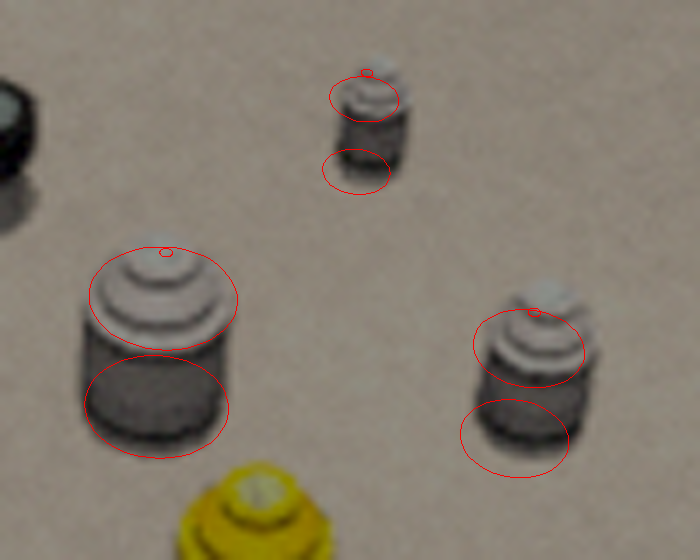

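View pics/a4.png

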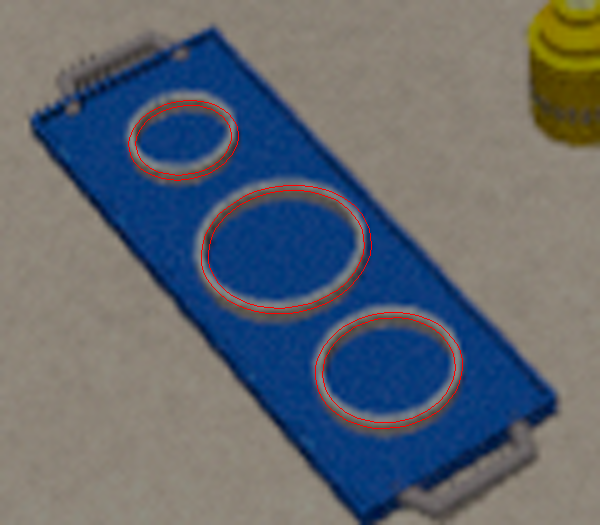

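```bash
cat > r.py <<'E'
from h import *
from scipy.optimize import least_squares,minimize
def shift(x,y,z,dt,ds):
    b={n:proj(n,[[x,y,z]])[0]+d for n,d in(("top",dt),("scene",ds))}
    r=least_squares(lambda q:np.concatenate([proj(n,[[q[0],q[1],z]])[0]-b[n] for n in b]),[x,y])
    return r.x.round(1),r.fun.round(2)
A=np.array
print("slim",shift(505,210,25,A([-8,-3])/6,A([11,-14])/7))
print("med",shift(634,161,25,A([-12,4])/6,A([9,-20])/7))
print("wide",shift(549,78,25,A([9,6])/6,A([-3,-8])/7))
ims={n:cv2.imread(f"pics/{n}0.png").astype(float) for n in("top","scene")}
# wells: maximise redness (white vs blue) on ring mid-radius at rim, caddy line model
for cams in(["top"],["scene"],["top","scene"]):
    def cost(q):
        x,y,a=q;c=0
        for k,d in((-1,45),(0,69),(1,57)):
            for n in cams:
                g=cv2.GaussianBlur(ims[n][:,:,2],(0,0),.7)
                p=proj(n,ring(x+82*k*np.cos(a),y+82*k*np.sin(a),18,d,72)).astype(np.float32)
                c-=cv2.remap(g,p[None,:,0],p[None,:,1],cv2.INTER_LINEAR).mean()
        return c
    r=minimize(cost,[505,-182,0],method="Nelder-Mead",options=dict(initial_simplex=[[505,-182,0],[510,-182,.02],[505,-177,-.02],[500,-185,.01]]))
    x,y,a=r.x;print(cams,r.x.round(3),r.fun,[(round(x+82*k*np.cos(a),1),round(y+82*k*np.sin(a),1)) for k in(-1,0,1)])
E
python3 r.py
```

```text
slim (array([505.2, 214.2]), array([-0.64,  0.44, -0.27,  1.35]))
med (array([631.6, 166.8]), array([-0.65,  0.45, -0.25,  1.16]))
wide (array([546.7,  76.6]), array([-0.84,  0.03, -0.69,  0.86]))
['top'] [ 5.01663e+02 -1.83513e+02 -1.30000e-02] -309.3679880433964 [(np.float64(419.7), np.float64(-182.4)), (np.float64(501.7), np.float64(-183.5)), (np.float64(583.7), np.float64(-184.6))]
['scene'] [ 5.02562e+02 -1.82147e+02 -1.50000e-02] -302.84578363392336 [(np.float64(420.6), np.float64(-180.9)), (np.float64(502.6), np.float64(-182.1)), (np.float64(584.6), np.float64(-183.4))]
['top', 'scene'] [ 5.02102e+02 -1.82788e+02 -1.40000e-02] -603.5054858006988 [(np.float64(420.1), np.float64(-181.7)), (np.float64(502.1), np.float64(-182.8)), (np.float64(584.1), np.float64(-183.9))]
```

```bash
cat > plan.py <<'E'
import sys,numpy as np
from rig import *
from scipy.spatial.transform import Rotation as Ro
# usage: plan.py x y z  -> dp/rot from measured pose to TCP target, tool down, tool y along world +-y (nearest)
s=read_state();R=Ro.from_rotvec(s["ee_rot"]);M=R.as_matrix();p=np.array(s["position"])
best=None
for sg in(1,-1):
    T=np.c_[[0,0,-1],[0,sg,0],np.cross([0,0,-1],[0,sg,0])]
    rv=(R.inv()*Ro.from_matrix(T)).as_rotvec()
    if best is None or np.linalg.norm(rv)<np.linalg.norm(best[0]): best=(rv,sg)
print("t",round(s["time_s"],2),"pos",p.round(1),"gap",round(s["finger_gap"],1),"F",np.round(s["force"],1),"j6",round(s["joint_pos"][5],2),"j1",round(s["joint_pos"][0],2))
print("tool y",M[:,1].round(3),"tool z",M[:,2].round(3))
print("rot",best[0].round(3))
if len(sys.argv)>3: print("dp",(M.T@(np.array(list(map(float,sys.argv[1:4])))-p)).round(1))
E
python3 plan.py 547 77 150
python3 - <<'E'
from h import *
t=cv2.imread("pics/top0.png")[:,:,::-1];s=cv2.imread("pics/scene0.png")[:,:,::-1]
L=[]
for x,y,d,h,H in((505,214,24,34,46),(632,167,36,42,58),(547,76.6,48,50,70)): L+=[(x,y,0,d),(x,y,h,d),(x,y,H,4)]
overlay("top",t,L,170,290,145,245,6,"pics/b1.png")
overlay("scene",s,L,280,380,160,240,7,"pics/b2.png")
E
```

```text
t 0.6 pos [ 173.8 -574.3  231.3] gap 85.1 F [-0.6 -0.6 -0.4] j6 -0.33 j1 -0.94
tool y [-0.29   0.957  0.   ] tool z [ 0.957  0.29  -0.   ]
rot [ 0.294 -0.    -0.   ]
dp [ 81.3 515.3 545.8]
```

View pics/b1.png

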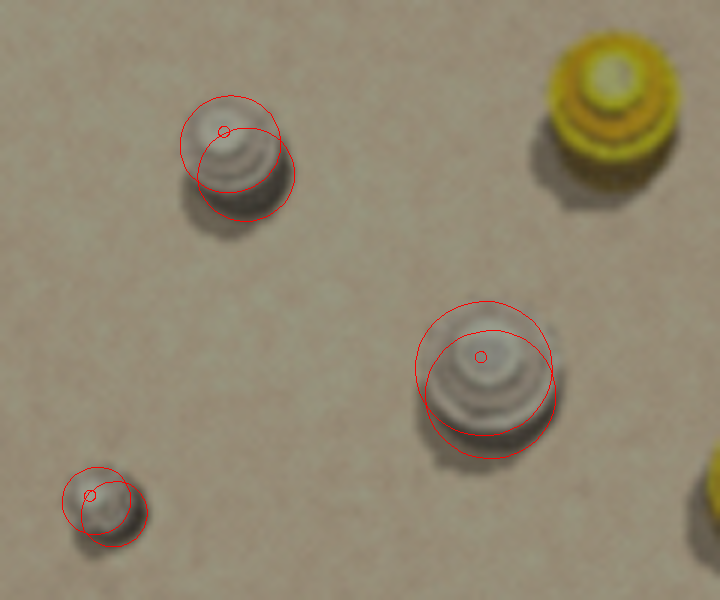

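View pics/b2.png

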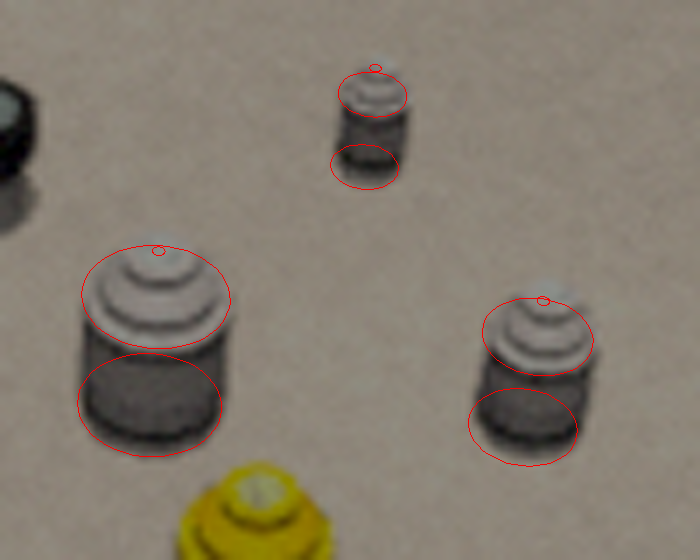

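The three metal objectives are slim at top-view pixel (187,229), medium (209,171) and wide (252,207). The yellow look-alikes are at (272,161) and (299,225), and the black-cup eyepieces at (245,257) and (140,262). The crops confirm that the bare-metal ones with a conical nose are the ones meant. I'll start with the wide one.

```bash
python3 -m handwheel '[{"fingers":100,"dp":[0,30,30],"rotation":[0.1,0,0]},{"fingers":100,"dp":[0,75,80],"rotation":[0.2,0,0]},{"fingers":100,"dp":[0,120,125],"rotation":[0.294,0,0]},{"fingers":100,"dp":[0,165,170],"rotation":[0.294,0,0]},{"fingers":100,"dp":[0,205,215],"rotation":[0.294,0,0]},{"fingers":100,"dp":[0,245,260],"rotation":[0.294,0,0]},{"fingers":100,"dp":[0,285,305],"rotation":[0.294,0,0]},{"fingers":100,"dp":[0,325,345],"rotation":[0.294,0,0]},{"fingers":100,"dp":[0,360,385],"rotation":[0.294,0,0]},{"fingers":100,"dp":[0,400,425],"rotation":[0.294,0,0]}]' 40; python3 plan.py 547 75 110
```

```text
time_s: 1.85
position: [465.4, -66.6, 231.7]
ee_rot: [0.0, 1.57, 0.0]
force: [1.1, -1.0, -0.0]
finger_gap: 85.4
t 1.85 pos [465.4 -66.6 231.7] gap 85.4 F [ 1.1 -1.  -0. ] j6 -1.86 j1 0.29
tool y [-0.  1.  0.] tool z [1.    0.    0.001]
rot [ 0.     0.001 -0.   ]
dp [121.8 141.5  81.5]
```

```bash
python3 -m handwheel '[{"fingers":100,"dp":[0,40,22]},{"fingers":100,"dp":[10,85,50]},{"fingers":100,"dp":[40,125,72]},{"fingers":100,"dp":[80,141,81.5]},{"fingers":100,"dp":[110,141.5,81.5]},{"fingers":100,"dp":[122,141.5,81.5]},{"fingers":100,"dp":[122,141.5,81.5]}]' 40
python3 - <<'E'
from h import *
for n in("top","scene"):
    im=snapshot(n);p=proj(n,[[547,75,40]])[0].astype(int);x,y=p
    cv2.imwrite(f"pics/c_{n}.png",cv2.resize(im[y-55:y+55,x-70:x+70,::-1],None,fx=5,fy=5,interpolation=cv2.INTER_CUBIC))
E
python3 plan.py 547 75 20
```

```text
t 1.95 pos [466.  -64.5 230.4] gap 85.6 F [-0.3 -0.1 -0.5] j6 -1.86 j1 0.29
tool y [-0.005  1.     0.001] tool z [ 1.     0.005 -0.001]
rot [ 0.005 -0.001 -0.001]
dp [210.4 139.   82. ]invalid input at $[0]: expected keys fingers, dp, rotation
```

View pics/c_scene.png

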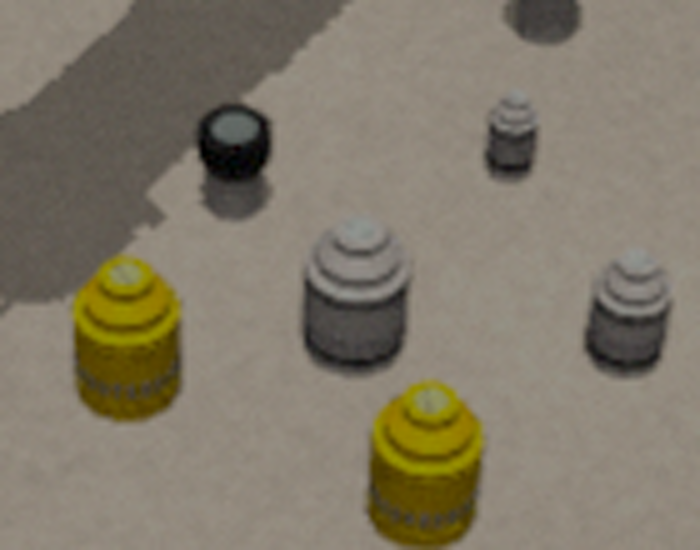

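The rotation key is required, so that call was refused and the arm didn't move. The crop shows the bare-metal wide objective in the centre at about (355,290), with the yellow ones at (128,340) and (427,465).

```bash
python3 -m handwheel '[{"fingers":100,"dp":[0,40,22],"rotation":[0,0,0]},{"fingers":100,"dp":[10,85,50],"rotation":[0,0,0]},{"fingers":100,"dp":[40,125,72],"rotation":[0,0,0]},{"fingers":100,"dp":[80,141,81.5],"rotation":[0,0,0]},{"fingers":100,"dp":[110,141,81.5],"rotation":[0,0,0]},{"fingers":100,"dp":[122,141,81.5],"rotation":[0,0,0]},{"fingers":100,"dp":[122,141,81.5],"rotation":[0,0,0]}]' 40
python3 - <<'E'
from h import *
for n in("top","scene"):
    im=snapshot(n);p=proj(n,[[547,75,40]])[0].astype(int);x,y=p
    cv2.imwrite(f"pics/d_{n}.png",cv2.resize(im[y-55:y+55,x-70:x+70,::-1],None,fx=5,fy=5,interpolation=cv2.INTER_CUBIC))
E
python3 plan.py 547 75 18
```

```text
time_s: 2.82
position: [546.2, 72.2, 109.4]
ee_rot: [0.0, 1.571, -0.001]
force: [0.8, -0.4, 0.2]
finger_gap: 85.6
t 2.92 pos [547.   72.5 111.2] gap 85.5 F [-0.2 -0.5  0.2] j6 -2.07 j1 0.5
tool y [0.001 1.    0.001] tool z [ 1.    -0.001  0.003]
rot [-0.001  0.003 -0.001]
dp [93.2  2.5 -0.3]
```

View pics/d_scene.png

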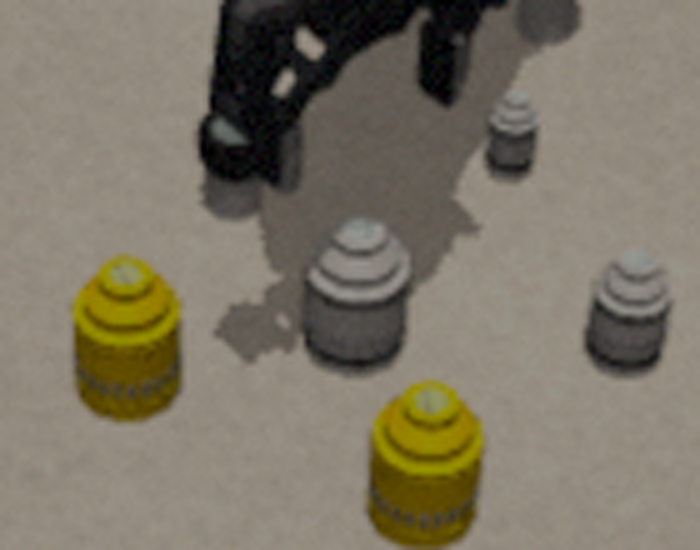

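View pics/d_top.png

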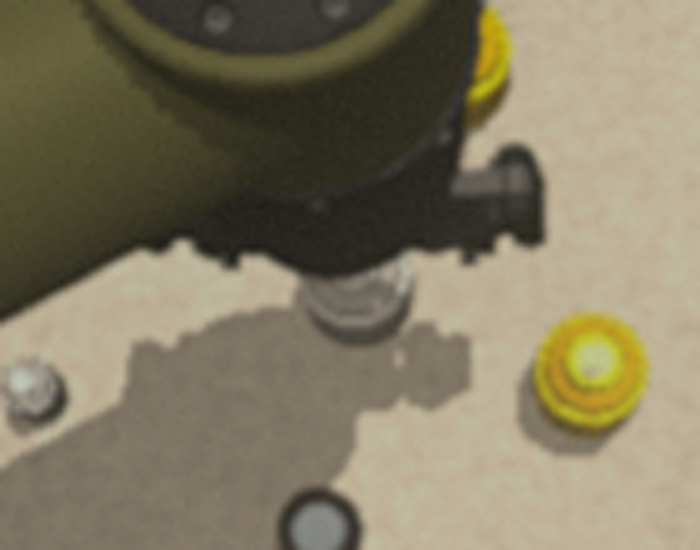

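```bash
python3 -m handwheel '[{"fingers":100,"dp":[35,2,0],"rotation":[0,0,0]},{"fingers":100,"dp":[65,2,0],"rotation":[0,0,0]},{"fingers":100,"dp":[85,2,0],"rotation":[0,0,0]},{"fingers":100,"dp":[96,2,0],"rotation":[0,0,0]},{"fingers":100,"dp":[96,2,0],"rotation":[0,0,0]},{"fingers":45,"dp":[96,2,0],"rotation":[0,0,0]},{"fingers":30,"dp":[96,2,0],"rotation":[0,0,0]},{"fingers":30,"dp":[96,2,0],"rotation":[0,0,0]},{"fingers":30,"dp":[96,2,0],"rotation":[0,0,0]},{"fingers":30,"dp":[96,2,0],"rotation":[0,0,0]}]' 40; python3 plan.py 502 -183 120
```

```text
time_s: 4.18
position: [547.0, 74.7, 14.6]
ee_rot: [0.0, 1.569, 0.0]
force: [-0.9, -1.3, 5.2]
finger_gap: 47.3
t 4.17 pos [547.   74.7  14.6] gap 47.3 F [-0.9 -1.3  5.2] j6 -2.07 j1 0.5
tool y [-0.  1.  0.] tool z [1.    0.    0.002]
rot [ 0.     0.002 -0.   ]
dp [-105.5 -257.7  -44.8]
```

```bash
python3 -m handwheel '[{"fingers":20,"dp":[-8,0,0],"rotation":[0,0,0]},{"fingers":20,"dp":[-30,0,0],"rotation":[0,0,0]},{"fingers":20,"dp":[-60,0,0],"rotation":[0,0,0]},{"fingers":20,"dp":[-90,0,0],"rotation":[0,0,0]},{"fingers":20,"dp":[-110,-15,-3],"rotation":[0,0,0]},{"fingers":20,"dp":[-115,-45,-8],"rotation":[0,0,0]},{"fingers":20,"dp":[-115,-80,-14],"rotation":[0,0,0]},{"fingers":20,"dp":[-115,-120,-20],"rotation":[0,0,0]},{"fingers":20,"dp":[-115,-160,-28],"rotation":[0,0,0]},{"fingers":20,"dp":[-115,-200,-35],"rotation":[0,0,0]}]' 40; python3 plan.py 502 -183 60
```

```text
time_s: 5.42
position: [510.3, -126.2, 127.6]
ee_rot: [0.001, 1.572, 0.001]
force: [0.6, -0.6, -3.6]
finger_gap: 47.3
t 5.42 pos [ 510.3 -126.2  127.6] gap 47.3 F [ 0.6 -0.6 -3.6] j6 -1.71 j1 0.14
tool y [0.    1.    0.001] tool z [ 1.    -0.    -0.001]
rot [-0.    -0.001 -0.001]
dp [ 67.5 -56.8  -8.2]
```

```bash
python3 -m handwheel '[{"fingers":20,"dp":[0,-30,-5],"rotation":[0,0,0]},{"fingers":20,"dp":[10,-50,-8],"rotation":[0,0,0]},{"fingers":20,"dp":[40,-57,-9.5],"rotation":[0,0,0]},{"fingers":20,"dp":[65,-57,-9.5],"rotation":[0,0,0]},{"fingers":20,"dp":[77,-57,-9.5],"rotation":[0,0,0]},{"fingers":20,"dp":[77,-57,-9.5],"rotation":[0,0,0]},{"fingers":20,"dp":[77,-57,-9.5],"rotation":[0,0,0]}]' 40
python3 - <<'E'
from h import *
for n in("top","scene"):
    im=snapshot(n);x,y=proj(n,[[502,-183,40]])[0].astype(int)
    overlay(n,im,[(502,-183,36,48),(502,-183,18,66)],x-70,x+70,y-55,y+55,5,f"pics/e_{n}.png")
E
python3 plan.py 502 -183 22
```

```text
time_s: 6.3
position: [502.4, -182.3, 52.6]
ee_rot: [-0.0, 1.569, -0.0]
force: [0.7, 0.7, -3.2]
finger_gap: 47.8
t 6.4 pos [ 502.4 -182.3   52.5] gap 47.1 F [ 0.1  0.8 -2.9] j6 -1.6 j1 0.03
tool y [-0.  1. -0.] tool z [1.    0.    0.002]
rot [0.    0.002 0.   ]
dp [30.5 -0.7 -0.5]
```

View pics/e_scene.png

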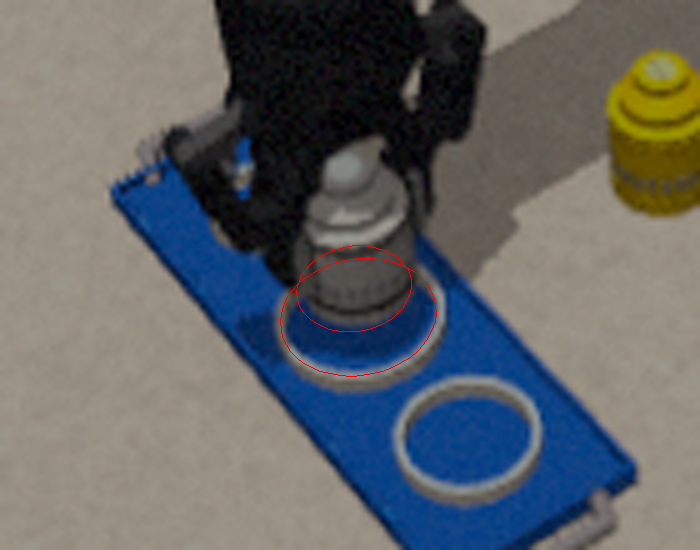

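View pics/e_top.png

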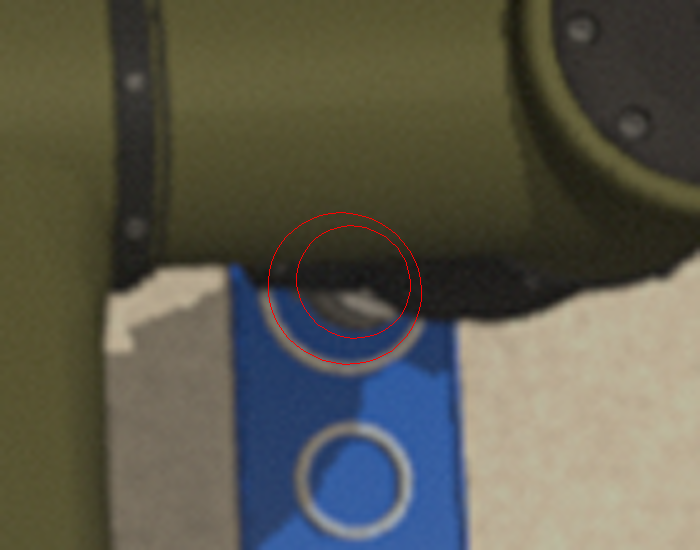

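Wide is over its well, within about 3 mm of centre against 9 mm clearance. I'll lower it slowly.

```bash
python3 -m handwheel '[{"fingers":20,"dp":[10,0,0],"rotation":[0,0,0]},{"fingers":20,"dp":[20,0,0],"rotation":[0,0,0]},{"fingers":20,"dp":[25,0,0],"rotation":[0,0,0]},{"fingers":20,"dp":[27,0,0],"rotation":[0,0,0]},{"fingers":20,"dp":[28,0,0],"rotation":[0,0,0]},{"fingers":20,"dp":[28,0,0],"rotation":[0,0,0]}]' 40; python3 plan.py 502 -183 22.5
```

```text
time_s: 7.15
position: [501.8, -182.3, 23.5]
ee_rot: [0.0, 1.571, -0.0]
force: [0.4, -0.1, -2.8]
finger_gap: 46.6
t 7.15 pos [ 501.8 -182.3   23.5] gap 46.6 F [ 0.4 -0.1 -2.8] j6 -1.6 j1 0.03
tool y [0. 1. 0.] tool z [ 1. -0.  0.]
rot [-0.  0. -0.]
dp [ 1.  -0.7  0.2]
```

```bash
python3 -m handwheel '[{"fingers":20,"dp":[0.5,0,0],"rotation":[0,0,0]},{"fingers":20,"dp":[1,0,0],"rotation":[0,0,0]},{"fingers":20,"dp":[1,0,0],"rotation":[0,0,0]}]' 40; python3 plan.py 502 -183 22.5
```

```text
time_s: 7.52
position: [501.8, -182.4, 22.7]
ee_rot: [0.0, 1.57, -0.0]
force: [-1.4, 1.3, 0.3]
finger_gap: 47.0
t 7.53 pos [ 501.8 -182.4   22.7] gap 47.0 F [-1.4  1.3  0.3] j6 -1.6 j1 0.03
tool y [ 0.  1. -0.] tool z [ 1. -0.  0.]
rot [-0.  0.  0.]
dp [ 0.2 -0.6  0.2]
```

```bash
python3 -m handwheel '[{"fingers":20,"dp":[0.5,0,0],"rotation":[0,0,0]},{"fingers":65,"dp":[0.5,0,0],"rotation":[0,0,0]},{"fingers":80,"dp":[0.5,0,0],"rotation":[0,0,0]},{"fingers":85,"dp":[0.5,0,0],"rotation":[0,0,0]},{"fingers":85,"dp":[-15,0,0],"rotation":[0,0,0]},{"fingers":85,"dp":[-40,0,0],"rotation":[0,0,0]},{"fingers":90,"dp":[-80,0,0],"rotation":[0,0,0]},{"fingers":100,"dp":[-120,20,10],"rotation":[0,0,0]},{"fingers":100,"dp":[-135,60,30],"rotation":[0,0,0]},{"fingers":100,"dp":[-135,110,50],"rotation":[0,0,0]}]' 40
python3 - <<'E'
from h import *
n="scene"
im=snapshot(n);x,y=proj(n,[[502,-183,40]])[0].astype(int)
overlay(n,im,[],x-70,x+70,y-55,y+55,5,f"pics/f_{n}.png")
E
python3 plan.py 632 167 120
```

```text
time_s: 8.78
position: [553.2, -71.7, 160.9]
ee_rot: [0.002, 1.566, -0.001]
force: [1.0, 0.6, -0.5]
finger_gap: 85.6
t 8.82 pos [554.3 -66.7 159.1] gap 85.4 F [ 0.   2.1 -1.5] j6 -1.81 j1 0.24
tool y [-0.002  1.     0.002] tool z [1.    0.002 0.004]
rot [ 0.002  0.004 -0.002]
dp [ 39.9 233.4  78. ]
```

View pics/f_scene.png

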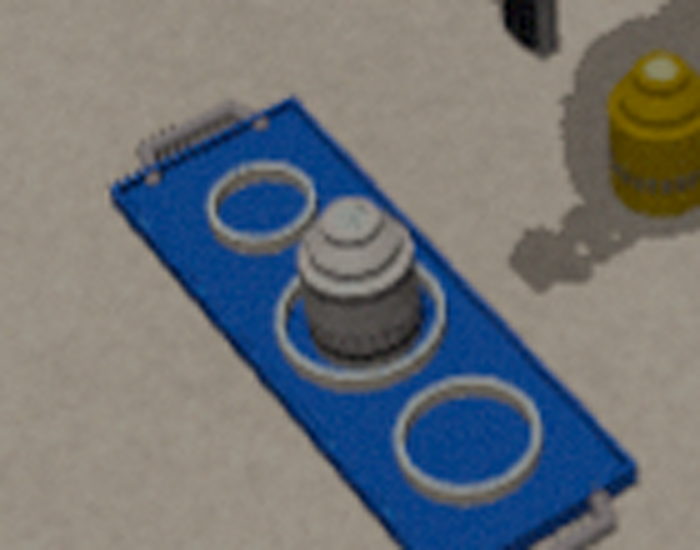

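```bash
python3 -m handwheel '[{"fingers":100,"dp":[0,45,15],"rotation":[0,0,0]},{"fingers":100,"dp":[0,90,30],"rotation":[0,0,0]},{"fingers":100,"dp":[0,135,45],"rotation":[0,0,0]},{"fingers":100,"dp":[0,180,60],"rotation":[0,0,0]},{"fingers":100,"dp":[0,220,75],"rotation":[0,0,0]},{"fingers":100,"dp":[20,239,80],"rotation":[0,0,0]},{"fingers":100,"dp":[50,239,80],"rotation":[0,0,0]},{"fingers":100,"dp":[50,239,80],"rotation":[0,0,0]},{"fingers":100,"dp":[50,239,80],"rotation":[0,0,0]}]' 40
python3 - <<'E'
from h import *
im=snapshot("scene");x,y=proj("scene",[[632,167,60]])[0].astype(int)
overlay("scene",im,[(632,167,0,36),(632,167,42,36)],x-70,x+70,y-55,y+55,5,"pics/g.png")
E
python3 plan.py 632 167 13
```

```text
time_s: 9.95
position: [632.2, 166.0, 108.7]
ee_rot: [0.0, 1.569, -0.001]
force: [0.4, -0.4, 0.6]
finger_gap: 85.7
t 10.0 pos [632.4 166.2 109.3] gap 85.6 F [ 0.9 -1.2 -0.5] j6 -2.13 j1 0.56
tool y [0.001 1.    0.001] tool z [ 1.    -0.001  0.002]
rot [-0.001  0.002 -0.001]
dp [96.3  0.7 -0.7]
```

View pics/g.png

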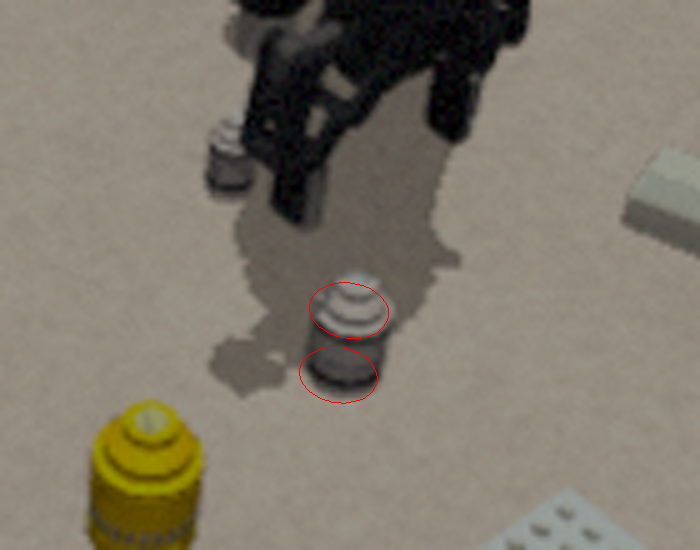

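```bash
python3 -m handwheel '[{"fingers":100,"dp":[35,1,-2],"rotation":[0,0,0]},{"fingers":100,"dp":[65,1,-2],"rotation":[0,0,0]},{"fingers":100,"dp":[85,1,-2],"rotation":[0,0,0]},{"fingers":100,"dp":[96,1,-2],"rotation":[0,0,0]},{"fingers":60,"dp":[96,1,-2],"rotation":[0,0,0]},{"fingers":40,"dp":[96,1,-2],"rotation":[0,0,0]},{"fingers":20,"dp":[96,1,-2],"rotation":[0,0,0]},{"fingers":20,"dp":[96,1,-2],"rotation":[0,0,0]},{"fingers":20,"dp":[96,1,-2],"rotation":[0,0,0]},{"fingers":20,"dp":[96,1,-2],"rotation":[0,0,0]}]' 35; python3 plan.py 584 -184 120
```

```text
time_s: 11.25
position: [630.5, 167.9, 12.8]
ee_rot: [0.0, 1.569, 0.001]
force: [0.5, 0.1, 5.9]
finger_gap: 35.0
t 11.25 pos [630.5 167.9  12.8] gap 35.0 F [0.5 0.1 5.9] j6 -2.14 j1 0.57
tool y [-0.     1.     0.001] tool z [1.    0.    0.002]
rot [ 0.     0.002 -0.001]
dp [-107.5 -351.8  -46.4]
```

```bash
python3 -m handwheel '[{"fingers":10,"dp":[-10,0,0],"rotation":[0,0,0]},{"fingers":10,"dp":[-40,0,0],"rotation":[0,0,0]},{"fingers":10,"dp":[-80,0,0],"rotation":[0,0,0]},{"fingers":10,"dp":[-110,-10,-1],"rotation":[0,0,0]},{"fingers":10,"dp":[-115,-45,-6],"rotation":[0,0,0]},{"fingers":10,"dp":[-115,-90,-12],"rotation":[0,0,0]},{"fingers":10,"dp":[-115,-135,-18],"rotation":[0,0,0]},{"fingers":10,"dp":[-115,-180,-24],"rotation":[0,0,0]},{"fingers":10,"dp":[-115,-225,-30],"rotation":[0,0,0]},{"fingers":10,"dp":[-115,-270,-36],"rotation":[0,0,0]}]' 35; python3 plan.py 584 -184 52
```

```text
time_s: 12.5
position: [592.9, -103.6, 125.9]
ee_rot: [0.001, 1.572, 0.0]
force: [1.3, -0.4, -1.4]
finger_gap: 35.0
t 12.5 pos [ 592.9 -103.6  125.9] gap 35.0 F [ 1.3 -0.4 -1.4] j6 -1.73 j1 0.16
tool y [0.    1.    0.001] tool z [ 1.    -0.    -0.001]
rot [-0.    -0.001 -0.001]
dp [ 73.8 -80.5  -8.8]
```

```bash
python3 -m handwheel '[{"fingers":10,"dp":[0,-40,-5],"rotation":[0,0,0]},{"fingers":10,"dp":[0,-70,-9],"rotation":[0,0,0]},{"fingers":10,"dp":[20,-81,-10],"rotation":[0,0,0]},{"fingers":10,"dp":[50,-81,-10],"rotation":[0,0,0]},{"fingers":10,"dp":[75,-81,-10],"rotation":[0,0,0]},{"fingers":10,"dp":[75,-81,-10],"rotation":[0,0,0]},{"fingers":10,"dp":[75,-81,-10],"rotation":[0,0,0]}]' 35
python3 - <<'E'
from h import *
im=snapshot("scene");x,y=proj("scene",[[584,-184,40]])[0].astype(int)
overlay("scene",im,[(584,-184,38,36),(584,-184,18,54)],x-70,x+70,y-55,y+55,5,"pics/i.png")
E
python3 plan.py 584 -184 21
```

```text
time_s: 13.38
position: [584.1, -183.1, 51.9]
ee_rot: [-0.001, 1.57, 0.0]
force: [1.1, 0.4, -1.3]
finger_gap: 34.8
t 13.43 pos [ 584.4 -183.2   52.6] gap 34.4 F [ 0.1 -0.3 -0.5] j6 -1.59 j1 0.02
tool y [-0.  1. -0.] tool z [1.    0.    0.002]
rot [0.    0.002 0.   ]
dp [31.6 -0.8 -0.5]
```

View pics/i.png

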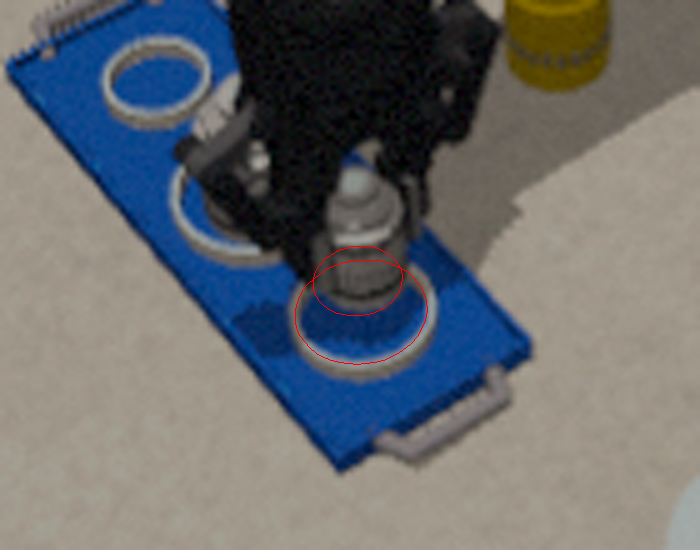

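```bash
python3 -m handwheel '[{"fingers":10,"dp":[10,-1,0.5],"rotation":[0,0,0]},{"fingers":10,"dp":[20,-1,0.5],"rotation":[0,0,0]},{"fingers":10,"dp":[26,-1,0.5],"rotation":[0,0,0]},{"fingers":10,"dp":[28.5,-1,0.5],"rotation":[0,0,0]},{"fingers":10,"dp":[29.5,-1,0.5],"rotation":[0,0,0]},{"fingers":10,"dp":[29.5,-1,0.5],"rotation":[0,0,0]}]' 35; python3 plan.py 584 -184 20.8
```

```text
time_s: 14.18
position: [584.3, -184.4, 22.0]
ee_rot: [0.0, 1.57, -0.0]
force: [0.4, -0.1, -2.7]
finger_gap: 34.9
t 14.18 pos [ 584.3 -184.4   22. ] gap 34.9 F [ 0.4 -0.1 -2.7] j6 -1.59 j1 0.02
tool y [ 0.  1. -0.] tool z [ 1. -0.  0.]
rot [-0.  0.  0.]
dp [ 1.2  0.4 -0.3]
```

```bash
python3 -m handwheel '[{"fingers":10,"dp":[0.5,0,0],"rotation":[0,0,0]},{"fingers":10,"dp":[1,0,0],"rotation":[0,0,0]},{"fingers":10,"dp":[1.3,0,0],"rotation":[0,0,0]},{"fingers":10,"dp":[1.3,0,0],"rotation":[0,0,0]}]' 35; python3 plan.py 584 -184 20.8
```

```text
time_s: 14.68
position: [584.3, -184.3, 20.8]
ee_rot: [0.0, 1.571, -0.0]
force: [-1.4, 0.4, 0.4]
finger_gap: 34.8
t 14.68 pos [ 584.3 -184.3   20.8] gap 34.8 F [-1.4  0.4  0.4] j6 -1.59 j1 0.02
tool y [ 0.  1. -0.] tool z [ 1. -0.  0.]
rot [-0.  0.  0.]
dp [ 0.   0.3 -0.3]
```

```bash
python3 -m handwheel '[{"fingers":10,"dp":[0.4,0,0],"rotation":[0,0,0]},{"fingers":50,"dp":[0.4,0,0],"rotation":[0,0,0]},{"fingers":70,"dp":[0.4,0,0],"rotation":[0,0,0]},{"fingers":85,"dp":[0.4,0,0],"rotation":[0,0,0]},{"fingers":85,"dp":[-15,0,0],"rotation":[0,0,0]},{"fingers":85,"dp":[-40,0,0],"rotation":[0,0,0]},{"fingers":90,"dp":[-80,0,0],"rotation":[0,0,0]},{"fingers":100,"dp":[-120,20,0],"rotation":[0,0,0]},{"fingers":100,"dp":[-135,60,-10],"rotation":[0,0,0]},{"fingers":100,"dp":[-135,105,-20],"rotation":[0,0,0]}]' 35
python3 - <<'E'
from h import *
im=snapshot("scene");x,y=proj("scene",[[540,-184,40]])[0].astype(int)
overlay("scene",im,[],x-70,x+70,y-55,y+55,5,"pics/j.png")
E
python3 plan.py 505 214 110
```

```text
time_s: 15.92
position: [564.9, -78.7, 158.9]
ee_rot: [0.001, 1.566, -0.001]
force: [0.4, 0.4, -0.5]
finger_gap: 86.1
t 15.97 pos [564.  -74.4 158. ] gap 85.1 F [ 1.8  1.2 -0.7] j6 -1.79 j1 0.22
tool y [-0.002  1.     0.002] tool z [1.    0.002 0.004]
rot [ 0.002  0.004 -0.002]
dp [ 48.4 288.4 -58.7]
```

View pics/j.png

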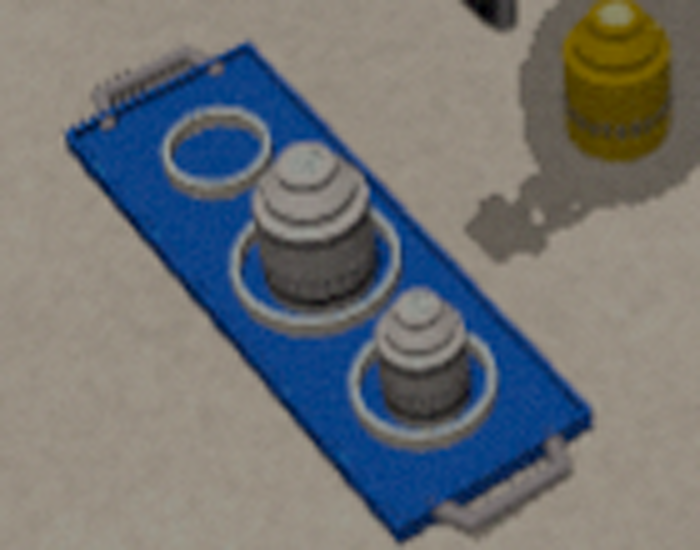

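Both stand in their wells. Now the slim one.

```bash
python3 -m handwheel '[{"fingers":100,"dp":[0,45,-9],"rotation":[0,0,0]},{"fingers":100,"dp":[0,90,-18],"rotation":[0,0,0]},{"fingers":100,"dp":[0,135,-27],"rotation":[0,0,0]},{"fingers":100,"dp":[0,180,-36],"rotation":[0,0,0]},{"fingers":100,"dp":[0,225,-45],"rotation":[0,0,0]},{"fingers":100,"dp":[0,265,-54],"rotation":[0,0,0]},{"fingers":100,"dp":[10,293,-59],"rotation":[0,0,0]},{"fingers":100,"dp":[50,293,-59],"rotation":[0,0,0]},{"fingers":100,"dp":[50,293,-59],"rotation":[0,0,0]},{"fingers":100,"dp":[50,293,-59],"rotation":[0,0,0]}]' 35
python3 - <<'E'
from h import *
im=snapshot("scene");x,y=proj("scene",[[505,214,60]])[0].astype(int)
overlay("scene",im,[(505,214,0,24),(505,214,34,24)],x-70,x+70,y-55,y+55,5,"pics/k.png")
E
python3 plan.py 505 214 12
```

```text
time_s: 17.23
position: [506.1, 213.5, 107.7]
ee_rot: [0.001, 1.569, 0.0]
force: [-1.3, -0.4, 1.0]
finger_gap: 85.7
t 17.27 pos [506.3 213.7 108. ] gap 85.4 F [ 1.8  0.1 -0.3] j6 -2.34 j1 0.77
tool y [0.001 1.    0.001] tool z [ 1.    -0.001  0.003]
rot [-0.001  0.003 -0.001]
dp [96.   0.2 -1.6]
```

View pics/k.png

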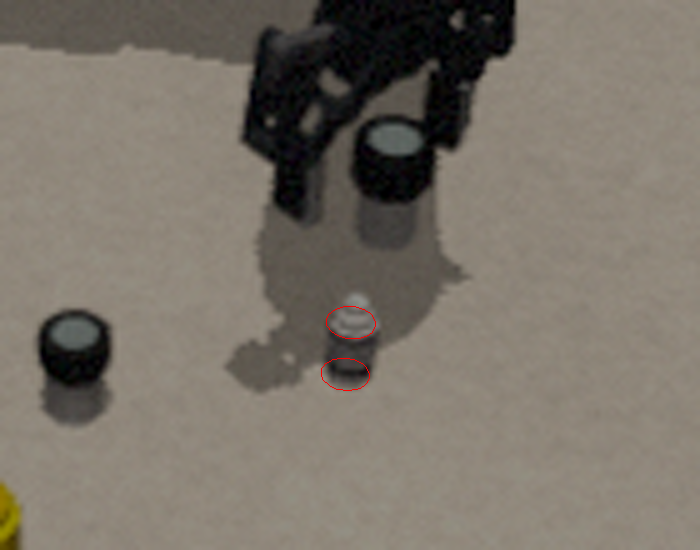

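```bash
python3 -m handwheel '[{"fingers":100,"dp":[35,1,-2],"rotation":[0,0,0]},{"fingers":100,"dp":[65,1,-2],"rotation":[0,0,0]},{"fingers":100,"dp":[85,1,-2],"rotation":[0,0,0]},{"fingers":80,"dp":[96,1,-2],"rotation":[0,0,0]},{"fingers":60,"dp":[96,1,-2],"rotation":[0,0,0]},{"fingers":40,"dp":[96,1,-2],"rotation":[0,0,0]},{"fingers":10,"dp":[96,1,-2],"rotation":[0,0,0]},{"fingers":10,"dp":[96,1,-2],"rotation":[0,0,0]},{"fingers":10,"dp":[96,1,-2],"rotation":[0,0,0]},{"fingers":10,"dp":[96,1,-2],"rotation":[0,0,0]}]' 30; python3 plan.py 420 -182 120
```

```text
time_s: 18.52
position: [504.1, 215.1, 11.0]
ee_rot: [0.001, 1.569, 0.001]
force: [-0.1, -0.1, 4.8]
finger_gap: 22.8
t 18.52 pos [504.1 215.1  11. ] gap 22.8 F [-0.1 -0.1  4.8] j6 -2.34 j1 0.77
tool y [-0.     1.     0.001] tool z [1.    0.    0.002]
rot [ 0.     0.002 -0.001]
dp [-109.6 -397.   -83.9]
```

```bash
python3 -m handwheel '[{"fingers":5,"dp":[-10,0,0],"rotation":[0,0,0]},{"fingers":5,"dp":[-40,0,0],"rotation":[0,0,0]},{"fingers":5,"dp":[-80,0,0],"rotation":[0,0,0]},{"fingers":5,"dp":[-110,-10,-1],"rotation":[0,0,0]},{"fingers":5,"dp":[-115,-45,-9],"rotation":[0,0,0]},{"fingers":5,"dp":[-115,-90,-18],"rotation":[0,0,0]},{"fingers":5,"dp":[-115,-135,-28],"rotation":[0,0,0]},{"fingers":5,"dp":[-115,-180,-38],"rotation":[0,0,0]},{"fingers":5,"dp":[-115,-225,-47],"rotation":[0,0,0]},{"fingers":5,"dp":[-115,-265,-56],"rotation":[0,0,0]}]' 30; python3 plan.py 420 -182 52
```

```text
time_s: 19.77
position: [446.5, -51.6, 124.7]
ee_rot: [0.001, 1.571, 0.0]
force: [1.5, -0.3, -0.5]
finger_gap: 22.9
t 19.77 pos [446.5 -51.6 124.7] gap 22.9 F [ 1.5 -0.3 -0.5] j6 -1.91 j1 0.34
tool y [0. 1. 0.] tool z [ 1. -0. -0.]
rot [-0. -0. -0.]
dp [  72.6 -130.4  -26.4]
```

```bash
python3 -m handwheel '[{"fingers":5,"dp":[0,-45,-9],"rotation":[0,0,0]},{"fingers":5,"dp":[0,-90,-19],"rotation":[0,0,0]},{"fingers":5,"dp":[0,-120,-25],"rotation":[0,0,0]},{"fingers":5,"dp":[20,-132,-28],"rotation":[0,0,0]},{"fingers":5,"dp":[50,-132,-28],"rotation":[0,0,0]},{"fingers":5,"dp":[74,-132,-28],"rotation":[0,0,0]},{"fingers":5,"dp":[74,-132,-28],"rotation":[0,0,0]},{"fingers":5,"dp":[74,-132,-28],"rotation":[0,0,0]}]' 30
python3 - <<'E'
from h import *
im=snapshot("scene");x,y=proj("scene",[[420,-182,40]])[0].astype(int)
overlay("scene",im,[(420,-182,41,24),(420,-182,18,42)],x-70,x+70,y-55,y+55,5,"pics/l.png")
E
python3 plan.py 420 -182 19.5
```

```text
time_s: 20.78
position: [419.7, -182.4, 51.8]
ee_rot: [-0.0, 1.57, -0.0]
force: [0.7, -0.0, -0.6]
finger_gap: 22.9
t 20.82 pos [ 420.  -182.4   52.1] gap 22.8 F [ 0.1 -0.3 -0.2] j6 -1.6 j1 0.03
tool y [-0.  1. -0.] tool z [1.    0.    0.002]
rot [0.    0.002 0.   ]
dp [32.6  0.4 -0.1]
```

View pics/l.png

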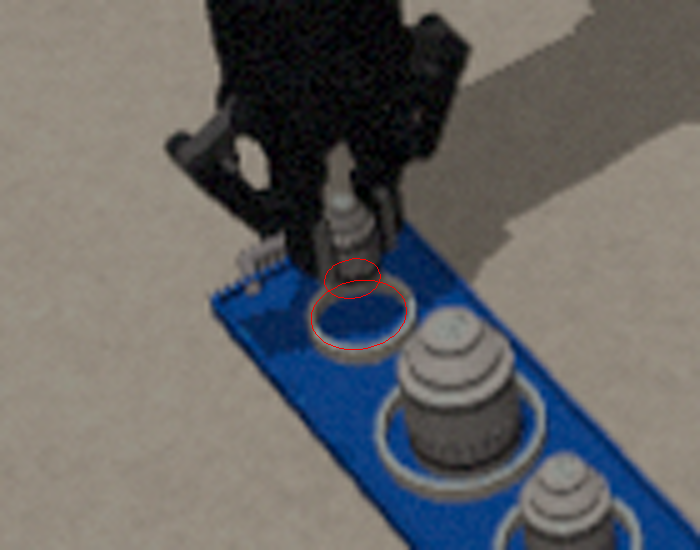

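```bash
python3 -m handwheel '[{"fingers":5,"dp":[10,0,0],"rotation":[0,0,0]},{"fingers":5,"dp":[20,0,0],"rotation":[0,0,0]},{"fingers":5,"dp":[27,0,0],"rotation":[0,0,0]},{"fingers":5,"dp":[30,0,0],"rotation":[0,0,0]},{"fingers":5,"dp":[31.5,0,0],"rotation":[0,0,0]},{"fingers":5,"dp":[31.5,0,0],"rotation":[0,0,0]}]' 30; python3 plan.py 420 -182 19
```

```text
time_s: 21.58
position: [419.4, -182.3, 19.2]
ee_rot: [0.0, 1.57, -0.0]
force: [0.2, 0.1, 0.1]
finger_gap: 22.8
t 21.57 pos [ 419.4 -182.3   19.2] gap 22.8 F [0.2 0.1 0.1] j6 -1.61 j1 0.03
tool y [ 0.  1. -0.] tool z [ 1. -0.  0.]
rot [-0.  0.  0.]
dp [0.2 0.3 0.6]
```

```bash
python3 -m handwheel '[{"fingers":5,"dp":[0.5,0,0],"rotation":[0,0,0]},{"fingers":5,"dp":[0.5,0,0],"rotation":[0,0,0]}]' 30; python3 -m handwheel '[{"fingers":5,"dp":[0.4,0,0],"rotation":[0,0,0]},{"fingers":5,"dp":[0.4,0,0],"rotation":[0,0,0]}]' 30;  python3 - <<'E'
from h import *
im=snapshot("scene");x,y=proj("scene",[[420,-182,30]])[0].astype(int)
overlay("scene",im,[],x-35,x+35,y-28,y+28,10,"pics/m.png")
print(np.round(read_state()["force"],2))
E
```

```text
time_s: 21.82
position: [419.4, -182.4, 19.0]
ee_rot: [0.0, 1.57, -0.0]
force: [-1.0, 1.3, 2.3]
finger_gap: 22.6
time_s: 22.08
position: [419.5, -182.4, 19.0]
ee_rot: [-0.0, 1.57, -0.0]
force: [-2.1, 1.3, 6.4]
finger_gap: 22.8
[-2.26  2.54  5.82]
```

View pics/m.png

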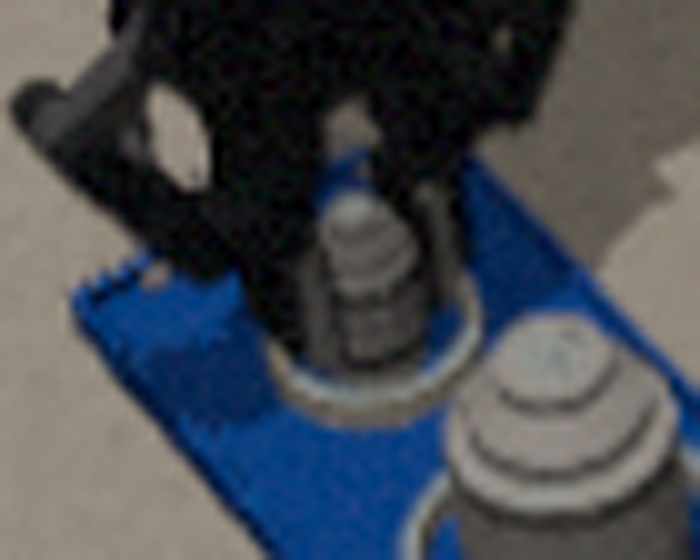

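Contact came at TCP 19.0, which is the grasp height of 11.0 plus the 8 mm floor, so it is standing on the floor. Releasing.

```bash
python3 -m handwheel '[{"fingers":5,"dp":[-0.4,0,0],"rotation":[0,0,0]},{"fingers":35,"dp":[-0.4,0,0],"rotation":[0,0,0]},{"fingers":55,"dp":[-0.4,0,0],"rotation":[0,0,0]},{"fingers":75,"dp":[-1,0,0],"rotation":[0,0,0]},{"fingers":80,"dp":[-15,0,0],"rotation":[0,0,0]},{"fingers":80,"dp":[-40,0,0],"rotation":[0,0,0]},{"fingers":80,"dp":[-80,0,0],"rotation":[0,0,0]},{"fingers":80,"dp":[-120,30,0],"rotation":[0,0,0]},{"fingers":80,"dp":[-150,80,0],"rotation":[0,0,0]},{"fingers":80,"dp":[-180,140,0],"rotation":[0,0,0]}]' 30; python3 -m handwheel '[{"fingers":80,"dp":[0,40,0],"rotation":[0,0,0]},{"fingers":80,"dp":[0,60,0],"rotation":[0,0,0]},{"fingers":80,"dp":[0,60,0],"rotation":[0,0,0]},{"fingers":80,"dp":[0,60,0],"rotation":[0,0,0]}]'
python3 - <<'E'
from h import *
im=snapshot("scene");cv2.imwrite("pics/n1.png",im[:,:,::-1]);x,y=proj("scene",[[500,-184,40]])[0].astype(int)
L=[]
overlay("scene",im,L,x-70,x+70,y-55,y+55,5,"pics/n2.png")
im=snapshot("top");x,y=proj("top",[[500,-184,40]])[0].astype(int)
overlay("top",im,L,x-50,x+50,y-70,y+70,4,"pics/n3.png")
for t in("objective_slim","objective_medium","objective_wide","eyepiece_small","eyepiece_large","flask"):
    print(t,[([round(float(v)) for v in d["xyz"]],round(float(d["confidence"]),2)) for d in tip_of("scene",t)])
E
```

```text
time_s: 23.38
position: [419.0, -45.5, 198.5]
ee_rot: [0.002, 1.569, -0.001]
force: [2.3, 0.4, 0.0]
finger_gap: 68.3
time_s: 23.88
position: [419.3, 13.2, 196.7]
ee_rot: [0.0, 1.57, -0.0]
force: [0.8, 0.4, -0.7]
finger_gap: 68.2
objective_slim [([425, -182, 7], 0.74)]
objective_medium [([588, -183, 7], 0.66)]
objective_wide [([506, -23, 3], 0.85), ([650, 29, -1], 0.63), ([503, -183, 6], 0.59), ([669, 377, 0], 0.38)]
eyepiece_small [([444, 91, -3], 0.51)]
eyepiece_large [([433, 305, 4], 0.79)]
flask [([588, -185, 8], 0.62), ([670, 381, 2], 0.61)]
```

View pics/n1.png

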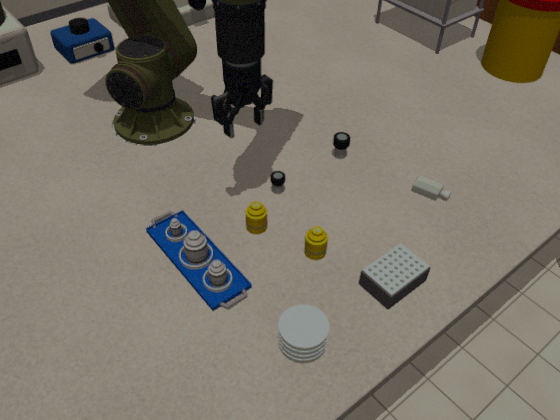

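View pics/n2.png

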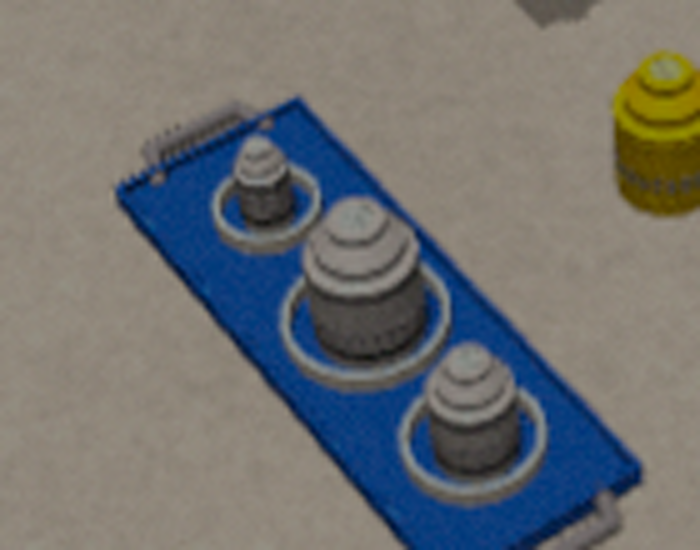

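View pics/n3.png

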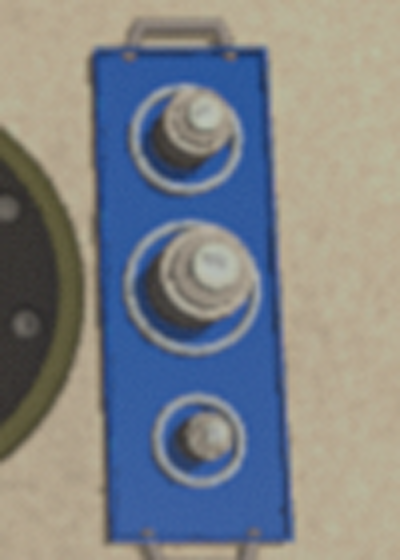

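All three stand upright inside their rings, and the eyepieces and flask haven't moved: (278,179), (341,140) and (430,187) in the scene view. Handing in.

```bash
python3 -c "
from rig import *
print(job_done())"
```

```text
the job is handed in; nothing more can be done
None
```

All three objectives are in the blue caddy, each standing nose up in the well of its own size, and the job is handed in at about 24 s of the 88 s allowed. I placed them in the order wide, medium, slim, lowering each one slowly onto the well floor before opening the jaws.

- **Placement:** the last pictures from both cameras show each objective upright and inside its ring. The network put them at about the well centres: slim (425, -182), medium (588, -183) and wide (503, -183).
- **Bystanders:** the two eyepieces and the flask show no visible movement, and the network positions agree to within about 5 mm. The yellow look-alikes were not touched.
- **Forces:** the highest reading I saw was about 6 N. That was at grasping and when the slim one touched the floor.
- **Disagreements:**
  - The network also labelled the yellow pieces as wide objectives, and once called the medium one a flask. I went by the pictures instead.
  - My projected outlines were 1–2 pixels off the images, which is within the wells' 9 mm clearance.
  - One move call was refused for a missing key, and the arm did not move.

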